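# Lift the brass casting off the pile onto the soldering board

### The job

On the jeweller's bench a pierced brass casting lies on top of a small pile, bridging a copper and an aluminium one. Lift the brass casting clear off the pile without shifting the two beneath it, and set it down, not dropping it, flat in the middle of the grey soldering board, lengthways along the board.

Things in the scene. Friction and masses are not known exactly. Their poses are not given: they have to be found in the camera images.
- brass_center (a point): the pierced brass casting on top of the pile: a flat, rigid bar with rounded ends (all sizes in mm), 170 long (x), 34 wide (y), 10 thick (z), about 0.25 kg, with see-through slots between two side rails. The point is its centre, half-way up. It lies level across the two lower castings, its underside 14 above the bench; between the lower castings its middle is free on both long sides (a gap about 75 long for the fingers), with the cork pad's top 10 below its underside
- copper_center (a point): one of the two lower castings, copper (all sizes in mm), 150 long (x), 34 wide (y), 10 thick (z), about 0.25 kg, loose. The point is its centre, half-way up. It lies on a fixed cork pad 190 x 190 x 4, roughly square to the brass casting and under one end of it, its centre about 58 from the pad's middle (on either side)
- alu_center (a point): the other lower casting, aluminium, same sizes and axes as the copper one, loose, nearly parallel to it under the other end of the brass casting
- board: the grey soldering board, a fixed plain slab (sizes in mm) 200 long (x), 130 wide (y), 20 high; origin at the centre of its underside, so its top is 20 above the origin

How it is judged:
By the outcome, as a careful person would: the job done as asked, in the order asked, and still so for the second after the job is handed in, with the robot touching nothing.
It also fails if it takes over 40 s, if anything falls off the work surface, if the arm or the gripper's body presses on something with over 40 N, if the wrist force passes 120 N, or if a joint passes its speed limit or range.

### The arm

A 6-joint arm with a two-finger parallel gripper is mounted at the origin on the work surface. World frame = base frame: x ahead of the robot, y to its left, z up, the work surface at z = 0. Lengths are in m, angles in rad, forces in N, time in s.
With the tool pointing down it reaches from about 0.275 to 0.875 m from the base axis. Payload 12.5 kg.
Tool frame: the origin (TCP) lies between the finger pads; the fingertips stand 8 mm ahead of it and the grasp point (between the pads) lies 11 mm behind it (r.nose_length is the distance from the TCP to the fingertips, in m); x points along the fingers, y is the direction in which the jaws open and shut, and the axes are right-handed (so a half turn about x gives the same grasp; the last joint's range is limited). The gripper opens to 85 mm and grips with 20 to 120 N. Pads are 22 mm wide; open, the fingers measure 114 mm over their backs; the gripper's body (76 mm by 85 mm) begins 54 mm behind the grasp point. The pads swing forward as they close: fully open they stand 13 mm farther back than shut.
Start: joints at [1.228, 0.351, 1.652, -0, 1.139, -0.085], TCP at [0.14, 0.532, 0.239] pointing down, gripper open.
Joint ranges: [-2.75, 2.75], [-0.79, 2.1], [0.01, 2.65], [-1.57, 4.71], [0.07, 3.14], [-2.87, 2.87]. Speed limits (rad/s): [2.22, 2.22, 2.79, 3.14, 3.14, 3.14].

### API

Orientations are given as a unit quaternion [x, y, z, w].
In Python, from bench import r gives the robot as it stands.
- The arm moves only by the tool step_arm, never from a script. Its argument "series" is a list of rows, each a list of 5 numbers: the shift along the tool's x, y, z in mm, then the turn about the tool's x in rad, then the closure, from 0 (fully open) to 1 (shut). In form: [[tx, ty, tz, twist, claw], ...]. A call has 1 to 10 rows; each row is the pose to reach, as a shift and turn from the pose commanded when the call began, along the tool's axes at that moment; what a row does not reach only later rows make up. A row lasts 1/12 s, in which the tool goes at most 41.7 mm and 7.16 degrees, less where a joint would pass 70% of its speed; a pose out of reach is approached as far as the arm can. A call with a gripper value outside its range is refused whole. The fingers move at their own pace and stop on an object; "force" is the grip in N (left out, the last holds). Time passes only in rows, so rows that repeat a pose let the fingers close. It gives the time, the measured TCP pose, the force and the opening at its end, in the units of the state.
- r.get_state(): the state, without advancing time (a new reading comes with each control period).
- r.capture(name): name is "scene" or "top" or "wrist"; returns (picture, depth): 384x512x3 uint8, red, green, blue; 384x512 float32, m along the optical axis (not along the pixel's ray), 0 where there is no reading.
- r.calibration(name): a dict with "fx", "fy", "cx", "cy" (pixels), "R" (3x3) and "t" (3): a world point X has camera coordinates R X + t. Camera axes: x right, y down, z forward; pixel columns grow to the right and rows downward; lengths in m; the calibration is good to about 2 mm. A picture is of the moment at which its call begins: read the wrist's pose just before it. calibration takes no time and is no camera call; for the wrist camera it gives the pose at the moment of the call.
- r.job_done(): hands the job in, once; it reports no verdict.
Trained networks look in the newest picture that a camera, given by its name, has taken for a name from the list of things; names that differ only in an ending like _2 or _b are one class to them, and where a whole thing is asked for, a point or a joint stands for the part that bears it (a point fixed in the world has none). Each returns a list of dicts, best first, with "confidence" (0 to 1); they miss things now and then, are a little off and sometimes report something else, mostly with a low value. They report only what shows in the picture. A call takes as long as a camera call.
- r.masks_of(camera, query): "region" (384x512 bool, what is visible of it) and "extent" ([left, top, right, bottom] in pixels, round what is visible of it).
The state is a dict: "time_s": time; "q": joint angles; "dq": joint speeds; "effort": joint torques, N m; "tcp_pos": TCP position; "ee_rot": TCP orientation; "contact_force": force on the tool from outside, world axes, zero at the start; "torque": the same for the moment, N m; "width": opening from 0.0 (shut) to 1.0 (fully open).
Only numpy, scipy, OpenCV 4.12 (cv2) and the standard library are available. Lean on these libraries where they do the work, as an engineer would, in place of code of your own. Each camera call takes 0.05 s, during which the arm holds its last target.

## Working session

There is one attempt and no reset: what is moved stays moved. The work goes in short steps, Python scripts to look and compute and a tool call to move; the robot and the scene stay as the last step left them, time stands still between calls to the robot, and variables do not carry over. Pictures are saved under pics/ and viewed, and the job is handed in when it is done.

Besides the shell and the picture viewer there is one more tool, called in YAML: its name, and indented under it one key for each argument. step_arm: Moves the arm, as the interface text tells. Its arguments: {"type":"object","properties":{"series":{"type":"array","items":{"type":"array","items":{"type":"number"}}},"force":{"type":"number"}},"required":["series"]}

```bash
mkdir -p pics; cat > h.py <<'E'
import numpy as np, cv2
from bench import r
def save(n,im): cv2.imwrite('pics/'+n+'.png', cv2.cvtColor(im,cv2.COLOR_RGB2BGR))
def pts(name,depth,mask):
    c=r.calibration(name); v,u=np.nonzero(mask&(depth>0)); d=depth[v,u]
    P=np.stack([(u-c['cx'])/c['fx']*d,(v-c['cy'])/c['fy']*d,d],1)
    return (P-np.array(c['t']))@np.array(c['R'])
E
python3 - <<'E'
from h import *
print(r.get_state())
for n in ['top','scene']:
    im,d=r.capture(n); save(n+'0',im); np.save(n+'0.npy',d)
    for q in ['brass_center','copper_center','alu_center','board']:
        for m in r.masks_of(n,q)[:2]:
            P=pts(n,d,m['region'])
            if len(P)==0: continue
            zm=np.median(P[:,2]); 
            rect=cv2.minAreaRect((P[:,:2]*1000).astype(np.float32))
            print(n,q,round(m['confidence'],2),m['extent'],len(P),np.round(P.mean(0),4),'zmed',round(zm,4),np.percentile(P[:,2],[5,95]).round(4),rect)
E
```

```text
{'time_s': 0.0, 'q': array([ 1.22842945e+00,  3.51221511e-01,  1.65243100e+00, -1.66110728e-05,
        1.13908056e+00, -8.46030577e-02]), 'dq': array([-1.26598263e-03, -7.51920168e-04,  4.11833821e-05,  1.58383361e-03,
        1.45944649e-03, -8.90436822e-04]), 'effort': array([ 1.00431145e-03, -5.06109345e+01, -2.91398907e+01, -5.50563618e-05,
        4.64707860e-03, -1.26632452e-05]), 'tcp_pos': array([0.14007832, 0.53153217, 0.23876385]), 'ee_rot': array([ 0.09048356,  0.70132261, -0.09127391,  0.70116218]), 'contact_force': array([-0.24100097, -0.31656628,  0.7249609 ]), 'torque': array([-0.03165227, -0.01551093, -0.01799697]), 'width': 0.9950049737648194}
top brass_center 0.65 [349.2, 140.7, 390.1, 218.8] 1007 [ 0.5593 -0.2283  0.0238] zmed 0.0242 [0.02   0.0271] ((559.102294921875, -229.10780334472656), (37.25798797607422, 168.37741088867188), 67.34626007080078)
top copper_center 0.68 [340.7, 132.8, 409.5, 169.8] 719 [ 0.6145 -0.2444  0.0135] zmed 0.0142 [0.0063 0.0171] ((617.050048828125, -244.22201538085938), (145.7760772705078, 38.05680465698242), 65.96097564697266)
top alu
[... 535 characters left out ...]
 -231.078125), (35.344627380371094, 168.14483642578125), 68.97065734863281)
scene copper_center 0.75 [176.7, 287.2, 260.9, 357.3] 1262 [ 0.6165 -0.2489  0.0133] zmed 0.0136 [0.0092 0.0155] ((617.880126953125, -245.6836700439453), (149.98275756835938, 35.78496551513672), 65.26116943359375)
scene alu_center 0.97 [140.7, 238.4, 219.8, 294.9] 1231 [ 0.5184 -0.1979  0.0127] zmed 0.0135 [0.005  0.0153] ((515.7838745117188, -199.17501831054688), (151.41671752929688, 41.31135559082031), 67.30573272705078)
scene board 0.71 [263.5, 67.6, 375.2, 149.4] 5275 [0.5812 0.2118 0.0188] zmed 0.0198 [0.0088 0.0216] ((573.97265625, 229.79954528808594), (152.6437530517578, 209.59588623046875), 89.35392761230469)
```

View pictures.

```bash
python3 - <<'E'
import cv2
a=cv2.imread('pics/top0.png'); b=cv2.imread('pics/scene0.png')
cv2.imwrite('pics/a1.png',cv2.resize(a[90:240,290:430],None,fx=4,fy=4,interpolation=cv2.INTER_CUBIC))
cv2.imwrite('pics/t1.png',a)
cv2.imwrite('pics/b1.png',b)
E
```

```text
(no output)
```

View pics/a1.png

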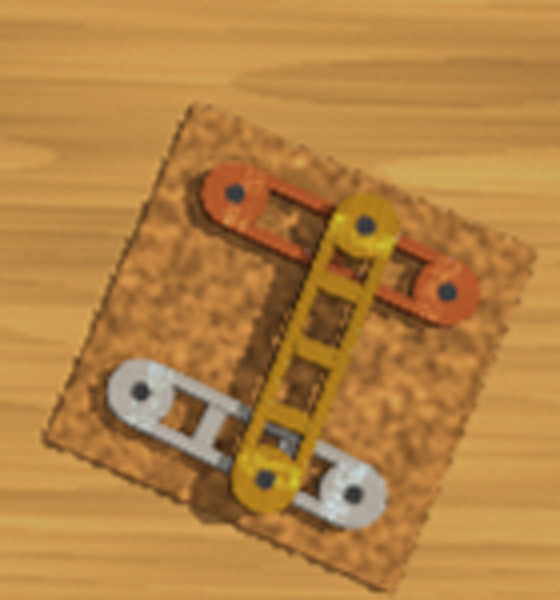

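View pics/t1.png

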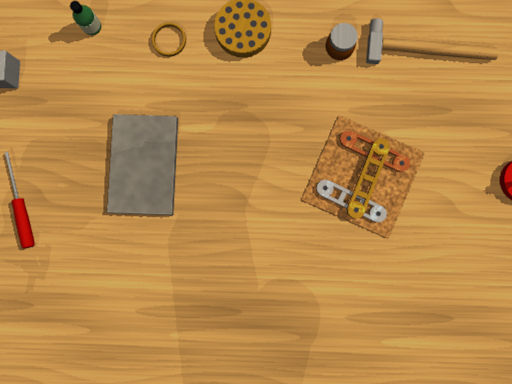

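View pics/b1.png

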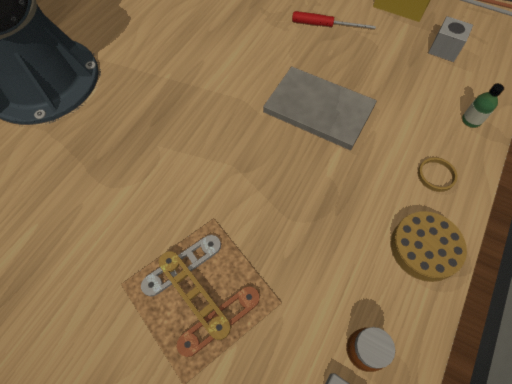

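```bash
python3 - <<'E'
from h import *
from scipy.spatial.transform import Rotation as R
print(r.nose_length)
s=r.get_state(); M=R.from_quat(s['ee_rot']).as_matrix(); print(M.round(4),s['tcp_pos'])
for a in (1,2): print('axis',a,np.degrees(np.arctan2(M[1,a],M[0,a])))
# board top
d=np.load('top0.npy'); im=cv2.imread('pics/top0.png')
c=r.calibration('top')
allP=pts('top',d,d>0); 
near=(abs(allP[:,0]-.575)<.14)&(abs(allP[:,1]-.22)<.1)&(allP[:,2]>.013)
print(cv2.minAreaRect((allP[near][:,:2]*1000).astype(np.float32)), np.percentile(allP[near],[1,50,99],axis=0), allP[near].mean(0))
tgt=np.array([.56,-.23,.20]); print('shift',M.T@(tgt-s['tcp_pos'])*1000)
print(c['R'],c['t'],c['fx'])
E
```

```text
0.008
[[-0.000e+00  2.549e-01  9.670e-01]
 [-1.000e-04  9.670e-01 -2.549e-01]
 [-1.000e+00 -1.000e-04 -0.000e+00]] [0.14017858 0.53179858 0.2392541 ]
axis 1 75.23069743272956
axis 2 -14.769302591109536
((576.5220947265625, 221.23486328125), (131.53411865234375, 200.3909149169922), 89.21480560302734) [[0.47810232 0.15695952 0.015958  ]
 [0.57478584 0.22053264 0.02047967]
 [0.6738953  0.28469177 0.02460131]] [0.57523308 0.22051301 0.02044984]
shift [  39.29211306 -629.60211321  600.15439301]
[[ 0.02744272 -0.9994688  -0.01757873]
 [-0.99570556 -0.02577553 -0.08891598]
 [ 0.08841564  0.01994334 -0.995884  ]] [-0.02123394  0.53231246  0.95946796] 497.21301862692405
```

step_arm:
  series:
    - [0,-630,600,0.138,0]
    - [0,-630,600,0.138,0]
    - [0,-630,600,0.138,0]
    - [0,-630,600,0.138,0]
    - [0,-630,600,0.138,0]
    - [0,-630,600,0.138,0]
    - [0,-630,600,0.138,0]
    - [0,-630,600,0.138,0]
    - [0,-630,600,0.138,0]
    - [0,-630,600,0.138,0]
  force: 30

```text
time_s: 1.33
tcp_pos: [0.3416, 0.1649, 0.2396]
ee_rot: [0.139, 0.693, -0.139, 0.694]
contact_force: [1.0, 0.5, -0.3]
width: 1.001
```

```bash
cat >> h.py <<'E'
from scipy.spatial.transform import Rotation as R
def shift(tgt,yang):
    s=r.get_state(); M=R.from_quat(s['ee_rot']).as_matrix(); cur=np.degrees(np.arctan2(M[1,1],M[0,1]))
    print('t',s['time_s'],'tcp',s['tcp_pos'].round(4),'yang',cur.round(2),'F',s['contact_force'].round(2),'w',s['width'])
    print('shift mm',(M.T@(np.array(tgt)-s['tcp_pos'])*1000).round(1),'twist',round(np.radians(cur-yang),4), 'q6',s['q'][5])
E
python3 -c "
from h import *
shift([.56,-.23,.24],67.3)"
```

```text
t 1.3333 tcp [0.3416 0.1649 0.2396] yang 67.34 F [ 1.05  0.54 -0.34] w 1.0011065723046735
shift mm [-3.000e-01 -2.803e+02  3.537e+02] twist 0.0007 q6 -0.8484083763685608
```

step_arm:
  series:
    - [0,-280,354,0,0]
    - [0,-280,354,0,0]
    - [0,-280,354,0,0]
    - [0,-280,354,0,0]
    - [0,-280,354,0,0]
    - [0,-280,354,0,0]
    - [0,-280,354,0,0]
    - [0,-280,354,0,0]
    - [0,-280,354,0,0]
    - [0,-280,354,0,0]

```text
time_s: 2.17
tcp_pos: [0.5436, -0.1999, 0.2392]
ee_rot: [0.139, 0.693, -0.139, 0.693]
contact_force: [0.5, 0.8, 0.3]
width: 1.003
```

step_arm:
  series:
    - [0,-60,80,0,0]
    - [0,-60,80,0,0]
    - [0,-60,80,0,0]

```text
time_s: 2.42
tcp_pos: [0.5949, -0.288, 0.2387]
ee_rot: [0.139, 0.693, -0.14, 0.693]
contact_force: [1.3, -0.4, -0.0]
width: 1.0
```

```bash
python3 -c "
from h import *
shift([.56,-.23,.24],67.3)"
```

```text
t 2.4167 tcp [ 0.5949 -0.288   0.2387] yang 67.2 F [ 1.32 -0.42 -0.02] w 1.0001023448886228
shift mm [ -1.4  40.  -54.6] twist -0.0017 q6 -1.693826274671318
```

step_arm:
  series:
    - [0,40,-54,0,0]
    - [0,40,-54,0,0]
    - [0,40,-54,0,0]
    - [0,40,-54,0,0]
    - [0,40,-54,0,0]

```text
time_s: 2.83
tcp_pos: [0.5596, -0.2265, 0.2396]
ee_rot: [0.139, 0.693, -0.139, 0.694]
contact_force: [0.2, -0.6, -0.1]
width: 0.998
```

```bash
cat > look.py <<'E'
from h import *
import sys
tag=sys.argv[1]
shift([.56,-.23,.24],67.3)
c=r.calibration('wrist')
im,d=r.capture('wrist'); save(tag,im); np.save(tag+'.npy',d)
for q in ['brass_center','copper_center','alu_center']:
    for m in r.masks_of('wrist',q)[:1]:
        P=pts('wrist',d,m['region']); zm=np.median(P[:,2]); P=P[abs(P[:,2]-zm)<.006]
        rect=cv2.minAreaRect((P[:,:2]*1000).astype(np.float32))
        xy=P[:,:2]-P[:,:2].mean(0); w,V=np.linalg.eigh(xy.T@xy); a=np.degrees(np.arctan2(V[1,1],V[0,1]))
        e=P[:,:2]@V; ctr=V@((np.percentile(e,.5,axis=0)+np.percentile(e,99.5,axis=0))/2)
        print(q,round(m['confidence'],2),m['extent'],len(P),'z',zm,'pca',a,'ctr',ctr.round(4),'size',np.ptp(e,axis=0).round(4),rect)
E
python3 look.py w1
```

```text
t 2.8333 tcp [ 0.5596 -0.2265  0.2396] yang 67.33 F [ 0.2  -0.56 -0.14] w 0.9984482387448851
shift mm [-0.4 -3.1  1.7] twist 0.0005 q6 -1.6366997789883941
brass_center 0.87 [230.0, 80.4, 265.8, 235.9] 3627 z 0.023814825957853683 pca 159.09150182634812 ctr [ 0.5603 -0.2308] size [0.0341 0.1683] ((560.7501831054688, -230.98843383789062), (34.025230407714844, 168.27413940429688), 69.1775131225586)
copper_center 0.78 [188.7, 193.1, 318.6, 224.7] 2146 z 0.013653505513825732 pca 66.03202122684984 ctr [ 0.6166 -0.2447] size [0.0346 0.1482] ((616.8776245117188, -244.67886352539062), (148.22308349609375, 34.61056900024414), 66.01058959960938)
alu_center 0.74 [186.7, 89.6, 327.1, 130.8] 2850 z 0.01372523080862887 pca 65.54139815933218 ctr [ 0.515  -0.1993] size [0.0344 0.1487] ((515.1666870117188, -199.43402099609375), (148.63528442382812, 34.19892883300781), 65.32127380371094)
```

View pics/w1.png

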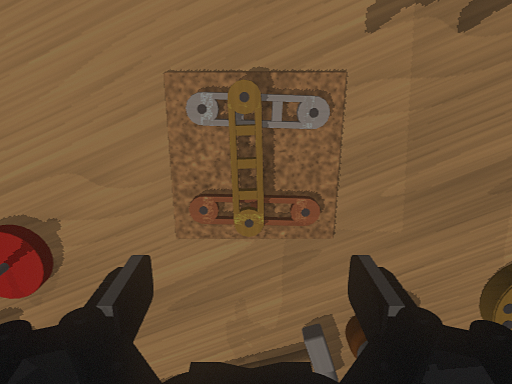

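step_arm:
  series:
    - [0,-4,0,-0.031,0.6]
    - [0,-4,0,-0.031,0.6]
    - [0,-4,0,-0.031,0.6]
    - [0,-4,0,-0.031,0.6]
    - [0,-4,0,-0.031,0.6]
    - [0,-4,0,-0.031,0.6]
    - [0,-4,0,-0.031,0.6]
    - [0,-4,0,-0.031,0.6]

```text
time_s: 3.7
tcp_pos: [0.5578, -0.2298, 0.2393]
ee_rot: [0.128, 0.695, -0.128, 0.695]
contact_force: [0.1, 0.1, -0.3]
width: 0.399
```

```bash
python3 look.py w2; python3 - <<'E'
from h import *
s=r.get_state(); M=R.from_quat(s['ee_rot']).as_matrix()
for t in ('w1','w2'):
    d=np.load(t+'.npy')
    v,u=np.mgrid[:384,:512]
    mask=(d<.25)&(d>0)&(v>230)
    c=r.calibration('wrist'); print('n',mask.sum())
    P=(pts('wrist',d,mask)-s['tcp_pos'])@M*1000
    P=P[abs(P[:,1])<80]
    print(t,np.percentile(P[:,0],[90,95,98,99,99.5,100]).round(1))
    for sg in (-1,1):
        Q=P[(np.sign(P[:,1])==sg)]; Q=Q[Q[:,0]>np.percentile(Q[:,0],97)]; print(sg,Q.mean(0).round(1),Q.min(0).round(1),Q.max(0).round(1))
E
```

```text
t 3.7 tcp [ 0.5578 -0.2298  0.2393] yang 69.1 F [ 0.13  0.13 -0.26] w 0.39893829150877885
shift mm [-0.7  0.6  2.1] twist 0.0313 q6 -1.6739143420998521
brass_center 0.89 [233.7, 81.1, 267.3, 236.1] 3469 z 0.024136652856832037 pca 159.2032514579926 ctr [ 0.5603 -0.2308] size [0.0336 0.1681] ((560.2532348632812, -230.74273681640625), (33.60054016113281, 168.1444549560547), 69.21134948730469)
copper_center 0.94 [191.8, 190.1, 319.8, 227.9] 2218 z 0.013967313661079714 pca 65.99668662186762 ctr [ 0.6166 -0.245 ] size [0.035  0.1486] ((616.9130249023438, -244.76947021484375), (148.55245971679688, 34.926090240478516), 65.89954376220703)
alu_center 0.7 [191.8, 87.8, 333.6, 135.2] 2777 z 0.014100462132116146 pca 65.61278022198441 ctr [ 0.5154 -0.1988] size [0.0345 0.148 ] ((515.3729858398438, -198.8364715576172), (147.99484252929688, 33.99721908569336), 65.15460205078125)
n 28251
w1 [-25.9 -17.8 -12.   -9.5  -7.8  -4.7]
-1 [-10.3 -43.6  -2.9] [-13.9 -54.7 -11.4] [ -4.9 -41.9  11.2]
1 [-10.6  44.3  -2.8] [-14.3  42.5 -11.4] [-4.7 55.1 11.5]
n 32326
w2 [-28.7 -14.4  -4.7  -0.8   1.5   7.7]
-1 [ -2.5 -20.6  -5.8] [ -8.2 -30.5 -11.5] [  7.6 -16.6  11.7]
1 [-2.5 21.2 -5.7] [ -8.3  17.2 -11.5] [ 7.7 31.  11.4]
```

View pics/w2.png

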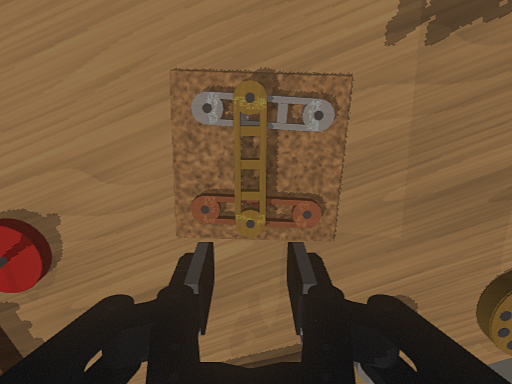

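```bash
python3 -c "
from h import *
shift([.5603,-.2308,.12],69.15)"
```

```text
t 3.9 tcp [ 0.5578 -0.2299  0.2393] yang 69.1 F [0.74 0.88 0.13] w 0.4017474886473079
shift mm [119.3   0.    2.7] twist -0.001 q6 -1.6740159545025226
```

step_arm:
  series:
    - [40,0,3,0,0.4]
    - [80,0,3,0,0.4]
    - [119,0,3,0,0.4]
    - [119,0,3,0,0.4]
    - [119,0,3,0,0.4]

```text
time_s: 4.32
tcp_pos: [0.56, -0.2307, 0.1197]
ee_rot: [0.129, 0.696, -0.128, 0.694]
contact_force: [1.1, -0.5, 0.6]
width: 0.601
```

```bash
python3 look.py w3;python3 -c "
from h import *
shift([.5603,-.2308,.0238],69.15)"
```

```text
t 4.3167 tcp [ 0.56   -0.2307  0.1197] yang 69.09 F [ 1.09 -0.45  0.63] w 0.6005772036156033
shift mm [-120.3    0.7   -0.6] twist 0.0313 q6 -1.6734919265584276
brass_center 0.95 [227.8, 73.6, 275.4, 297.8] 7536 z 0.02720043951919104 pca 159.12589629551087 ctr [ 0.5623 -0.2318] size [0.0341 0.1679] ((562.5647583007812, -231.87881469726562), (34.035186767578125, 167.8838653564453), 69.15349578857422)
copper_center 0.83 [165.8, 234.8, 352.1, 281.3] 2268 z 0.01763864383083666 pca 66.63108091900227 ctr [ 0.6192 -0.2456] size [0.0356 0.1482] ((619.460693359375, -245.94558715820312), (148.31307983398438, 35.05533218383789), 65.81050872802734)
alu_center 0.59 [163.1, 91.4, 373.1, 152.0] 6238 z 0.01710721605146588 pca 65.67138514842236 ctr [ 0.5177 -0.2005] size [0.0345 0.1491] ((517.6853637695312, -200.8591766357422), (149.10707092285156, 34.14364242553711), 65.43867492675781)
t 4.5167 tcp [ 0.5618 -0.2315  0.1231] yang 69.1 F [ 0.07 -0.35  0.27] w 0.6040034593702862
shift mm [99.3  0.2 -2.1] twist -0.0009 q6 -1.673542198906397
```

View pics/w3.png

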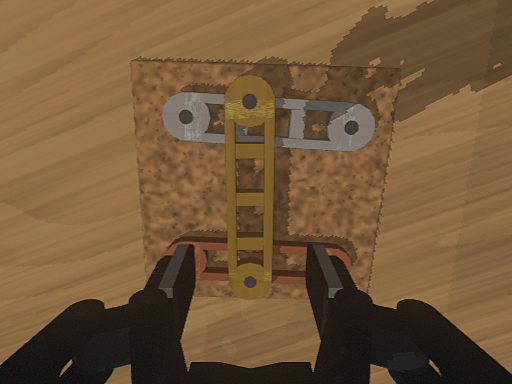

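step_arm:
  series:
    - [20,0,0,0,0.4]
    - [40,0,0,0,0.4]
    - [55,0,0,0,0.4]
    - [65,0,0,0,0.4]
    - [70,0,0,0,0.4]
    - [70,0,0,0,0.4]
    - [70,0,0,0,0.4]
    - [70,0,0,0,0.4]

```text
time_s: 5.18
tcp_pos: [0.5612, -0.2313, 0.0515]
ee_rot: [0.128, 0.695, -0.128, 0.696]
contact_force: [0.4, -0.6, -0.0]
width: 0.603
```

```bash
python3 -c "
from h import *
shift([.5603,-.2308,.0238],69.15)"
```

```text
t 5.1833 tcp [ 0.5612 -0.2313  0.0515] yang 69.1 F [ 0.36 -0.58 -0.03] w 0.6030673155623437
shift mm [27.7  0.1 -1. ] twist -0.0009 q6 -1.6735719814756724
```

step_arm:
  series:
    - [12,0,-1,0,0.4]
    - [20,0,-1,0,0.4]
    - [25,0,-1,0,0.4]
    - [27,0,-1,0,0.4]
    - [27,0,-1,0,0.4]
    - [27,0,-1,0,0.4]
    - [27,0,-1,0,0.4]

```text
time_s: 5.77
tcp_pos: [0.5598, -0.2307, 0.0235]
ee_rot: [0.128, 0.695, -0.128, 0.696]
contact_force: [0.0, -0.7, -0.8]
width: 0.6
```

```bash
python3 -c "
from h import *
im,d=r.capture('wrist'); save('w4',im)
shift([.5603,-.2308,.0238],69.15)"
```

```text
t 5.8167 tcp [ 0.5598 -0.2307  0.0236] yang 69.1 F [ 1.11  0.03 -0.01] w 0.6037231167912605
shift mm [-0.2  0.1  0.5] twist -0.0009 q6 -1.6737282527615662
```

View pics/w4.png

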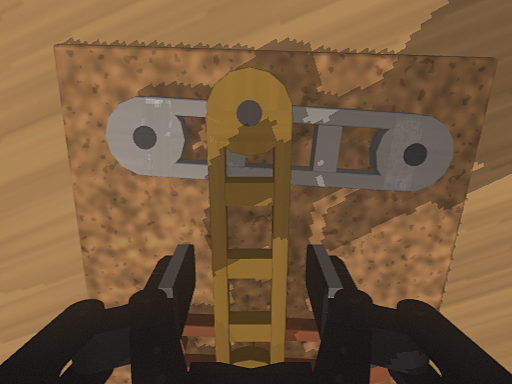

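step_arm:
  series:
    - [0,0,0,0,0.5]
    - [0,0,0,0,0.55]
    - [0,0,0,0,0.57]
    - [0,0,0,0,0.58]
    - [0,0,0,0,0.59]
    - [0,0,0,0,0.6]
    - [0,0,0,0,0.61]
    - [0,0,0,0,0.63]
    - [0,0,0,0,0.66]
    - [0,0,0,0,0.7]
  force: 40

```text
time_s: 6.65
tcp_pos: [0.5596, -0.2307, 0.0236]
ee_rot: [0.128, 0.695, -0.128, 0.695]
contact_force: [-1.3, -1.3, 5.5]
width: 0.385
```

step_arm:
  series:
    - [0,0,0,0,0.9]
    - [0,0,0,0,1]
    - [0,0,0,0,1]
    - [0,0,0,0,1]

```text
time_s: 6.98
tcp_pos: [0.5596, -0.2307, 0.0236]
ee_rot: [0.128, 0.695, -0.128, 0.695]
contact_force: [-2.8, -1.1, 5.1]
width: 0.386
```

```bash
python3 -c "
from h import *
im,d=r.capture('wrist'); save('w5',im)
shift([.5603,-.2308,.0238],69.15)"
```

```text
t 7.0333 tcp [ 0.5596 -0.2307  0.0236] yang 69.1 F [-3.09 -0.15  5.54] w 0.38593482717349087
shift mm [-0.2  0.1  0.7] twist -0.0009 q6 -1.6737132494779998
```

View pics/w5.png

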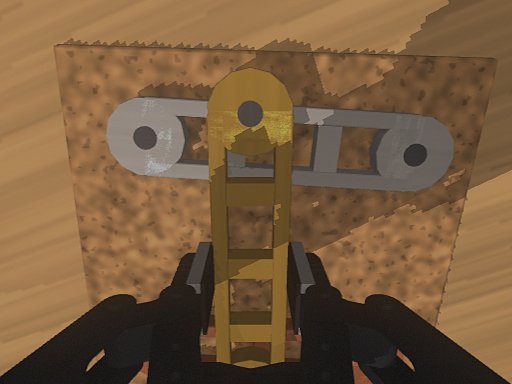

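step_arm:
  series:
    - [-1,0,0,0,1]
    - [-2,0,0,0,1]
    - [-4,0,0,0,1]
    - [-7,0,0,0,1]
    - [-12,0,0,0,1]
    - [-20,0,0,0,1]
    - [-30,0,0,0,1]
    - [-45,0,0,0,1]
    - [-55,0,0,0,1]
    - [-60,0,0,0,1]

```text
time_s: 7.87
tcp_pos: [0.5604, -0.2309, 0.0855]
ee_rot: [0.128, 0.694, -0.129, 0.696]
contact_force: [1.1, -0.4, -1.2]
width: 0.382
```

step_arm:
  series:
    - [-20,0,0,0,1]
    - [-40,0,0,0,1]
    - [-60,0,0,0,1]
    - [-70,0,0,0,1]
    - [-75,0,0,0,1]
    - [-75,0,0,0,1]

```text
time_s: 8.37
tcp_pos: [0.5598, -0.2307, 0.1589]
ee_rot: [0.128, 0.695, -0.128, 0.696]
contact_force: [-0.2, 0.3, -1.9]
width: 0.386
```

```bash
python3 look.py w6; python3 - <<'E'
from h import *
s=r.get_state(); M=R.from_quat(s['ee_rot']).as_matrix()
d=np.load('w6.npy'); m=r.masks_of('wrist','brass_center')[0]['region']
P=(pts('wrist',d,m)-s['tcp_pos'])@M*1000
P=P[abs(P[:,0]-np.median(P[:,0]))<6]
A=np.c_[P[:,1:],np.ones(len(P))]; print(np.linalg.lstsq(A,P[:,0],rcond=None)[0], np.percentile(P,[1,50,99],axis=0).round(1))
print(cv2.minAreaRect(P[:,1:].astype(np.float32)))
n=d.shape
E
```

```text
t 8.3667 tcp [ 0.5598 -0.2307  0.1589] yang 69.1 F [-0.25  0.32 -1.86] w 0.3857583239712022
shift mm [-81.1   0.7   0. ] twist 0.0314 q6 -1.6737357191676527
brass_center 0.95 [210.2, 68.9, 293.8, 369.1] 16964 z 0.1577361560260791 pca 159.11973345617017 ctr [ 0.5465 -0.2252] size [0.0342 0.1412] ((547.0153198242188, -225.36178588867188), (34.16150665283203, 141.22291564941406), 69.15398406982422)
copper_center 0.95 [177.4, 215.2, 338.7, 259.9] 2747 z 0.011892822297531136 pca 65.84286381622086 ctr [ 0.6143 -0.2438] size [0.034  0.1488] ((614.5181274414062, -243.818603515625), (148.84063720703125, 33.69878005981445), 65.26920318603516)
alu_center 0.59 [173.7, 87.3, 357.7, 142.7] 3233 z 0.012415756627391882 pca 65.34977820909475 ctr [ 0.5141 -0.1985] size [0.0342 0.1486] ((514.3472900390625, -198.38644409179688), (148.59246826171875, 34.1247444152832), 65.39974212646484)
[-0.0011406   0.00650893 -0.17362574] [[ -2.  -16.2 -81.5]
 [ -0.5   0.2 -34.9]
 [  4.7  16.7  54.2]]
((0.31665992736816406, -13.092315673828125), (141.221923828125, 34.161529541015625), 89.9447021484375)
```

View pics/w6.png

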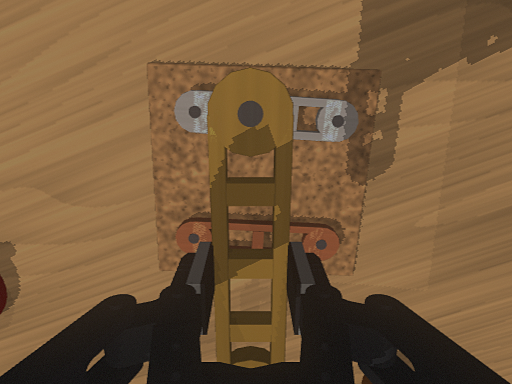

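step_arm:
  series:
    - [0,20,-7,0,1]
    - [0,50,-17,-0.05,1]
    - [0,85,-29,-0.1,1]
    - [0,120,-41,-0.15,1]
    - [0,155,-53,-0.2,1]
    - [0,190,-65,-0.25,1]
    - [0,225,-78,-0.3,1]
    - [0,260,-90,-0.33,1]
    - [0,295,-102,-0.351,1]
    - [0,330,-114,-0.351,1]

```text
time_s: 9.45
tcp_pos: [0.5704, 0.1202, 0.1577]
ee_rot: [0.004, 0.707, -0.004, 0.707]
contact_force: [0.9, -1.2, -1.9]
width: 0.38
```

```bash
python3 -c "
from h import *
shift([.575,.2205,.155],89.3)"
```

```text
t 9.45 tcp [0.5704 0.1202 0.1577] yang 89.29 F [ 0.93 -1.22 -1.91] w 0.37958028037086117
shift mm [  2.7 100.3   3.4] twist -0.0002 q6 -1.430525789275389
```

step_arm:
  series:
    - [0,30,1,0,1]
    - [0,60,2,0,1]
    - [0,80,3,0,1]
    - [0,93,3,0,1]
    - [0,98,3,0,1]
    - [0,98,3,0,1]
    - [0,98,3,0,1]

```text
time_s: 10.03
tcp_pos: [0.5751, 0.2154, 0.158]
ee_rot: [0.005, 0.707, -0.005, 0.707]
contact_force: [-1.0, -0.1, -1.8]
width: 0.383
```

```bash
cat > brd.py <<'E'
from h import *
import sys
shift([.575,.2205,.04],89.3)
for n in ('wrist','top','scene'):
    im,d=r.capture(n); save(n+sys.argv[1],im)
    if n=='scene' : continue
    P=pts(n,d,d>0); z=P[:,2]
    k=(abs(P[:,0]-.575)<.13)&(abs(P[:,1]-.22)<.09)&(z>.012)&(z<.03)
    P=P[k]; 
    if len(P)<50: print(n,'few'); continue
    print(n,len(P),cv2.minAreaRect((P[:,:2]*1000).astype(np.float32)),np.percentile(P,[.5,50,99.5],axis=0).round(4))
    for q in ['brass_center','copper_center','alu_center']:
      for m in r.masks_of(n,q)[:1]:
        P=pts(n,d,m['region']); zm=np.median(P[:,2]); P=P[abs(P[:,2]-zm)<.006]
        print(n,q,round(m['confidence'],2),len(P),zm,cv2.minAreaRect((P[:,:2]*1000).astype(np.float32)))
E
python3 brd.py b2
```

```text
t 10.0333 tcp [0.5751 0.2154 0.158 ] yang 89.19 F [-1.02 -0.08 -1.77] w 0.38319026837108466
shift mm [ 1.18e+02  5.10e+00 -1.00e-01] twist -0.0019 q6 -1.27374499452916
wrist 19612 ((577.2257690429688, 220.06472778320312), (130.5819854736328, 200.0015106201172), 89.36569213867188) [[0.4777 0.1561 0.0183]
 [0.5531 0.2275 0.0202]
 [0.6738 0.2848 0.022 ]]
top 3669 ((576.3565063476562, 204.40647888183594), (97.0091781616211, 200.3109130859375), 89.5993881225586) [[0.4768 0.1561 0.0138]
 [0.5667 0.1922 0.0204]
 [0.6749 0.2451 0.0251]]
top brass_center 0.86 403 0.1585897182800431 ((585.2564086914062, 200.67568969726562), (152.48521423339844, 20.995006561279297), 7.816233158111572)
top copper_center 0.57 855 0.01384586048687126 ((615.3638916015625, -244.0394287109375), (146.7147979736328, 34.721832275390625), 66.12996673583984)
top alu_center 0.72 922 0.014094995229702222 ((514.7453002929688, -198.6141357421875), (146.8591766357422, 36.13785934448242), 65.2273941040039)
```

View pics/wristb2.png

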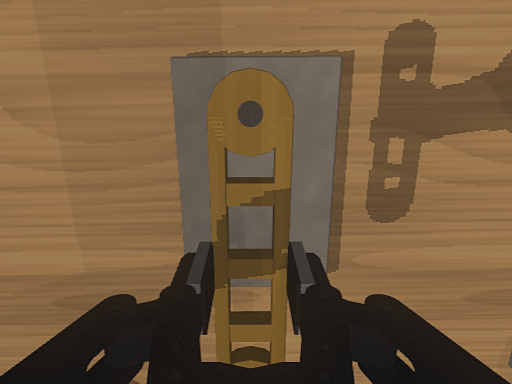

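View pics/topb2.png

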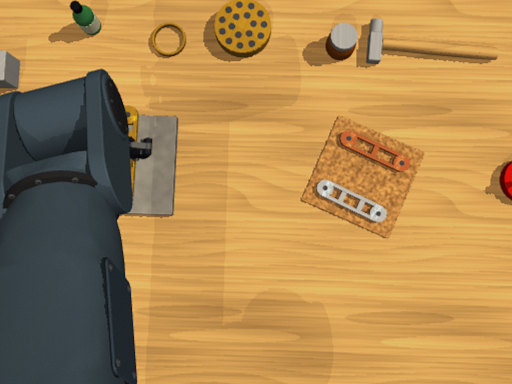

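step_arm:
  series:
    - [20,5,0,-0.003,1]
    - [50,5,0,-0.003,1]
    - [80,5,0,-0.003,1]
    - [100,5,0,-0.003,1]
    - [110,5,0,-0.003,1]
    - [115,5,0,-0.003,1]
    - [118,5,0,-0.003,1]
    - [119,5,0,-0.003,1]
    - [119,5,0,-0.003,1]
    - [119,5,0,-0.003,1]

```text
time_s: 11.32
tcp_pos: [0.5759, 0.2215, 0.0404]
ee_rot: [0.004, 0.706, -0.004, 0.708]
contact_force: [-0.5, 0.6, -2.6]
width: 0.386
```

```bash
python3 -c "
from h import *
shift([.5755,.2203,.0298],89.35)"
```

```text
t 11.3167 tcp [0.5759 0.2215 0.0404] yang 89.38 F [-0.51  0.61 -2.59] w 0.3855303634025426
shift mm [10.6 -1.2 -0.4] twist 0.0005 q6 -1.268210637045692
```

step_arm:
  series:
    - [3,-1,0,0,1]
    - [6,-1,0,0,1]
    - [8,-1,0,0,1]
    - [8.5,-1,0,0,1]
    - [8.5,-1,0,0,1]
    - [8.5,-1,0,0,1]
    - [8.5,-1,0,0,1]

```text
time_s: 11.9
tcp_pos: [0.5753, 0.2204, 0.0309]
ee_rot: [0.004, 0.707, -0.004, 0.707]
contact_force: [-0.7, 0.5, -1.4]
width: 0.38
```

```bash
python3 -c "
from h import *
shift([.5755,.2203,.0298],89.35)"
```

```text
t 11.9 tcp [0.5753 0.2204 0.0309] yang 89.38 F [-0.7   0.51 -1.36] w 0.3804849037042179
shift mm [ 1.1 -0.1  0.2] twist 0.0005 q6 -1.2697520740763792
```

step_arm:
  series:
    - [0.5,0,0,0,1]
    - [0.5,0,0,0,1]
    - [1,0,0,0,1]
    - [1,0,0,0,1]
    - [1,0,0,0,1]

```text
time_s: 12.32
tcp_pos: [0.5752, 0.2203, 0.0297]
ee_rot: [0.004, 0.707, -0.004, 0.707]
contact_force: [0.6, -0.1, -2.9]
width: 0.378
```

step_arm:
  series:
    - [0.4,0,0,0,1]
    - [0.4,0,0,0,1]
    - [0.4,0,0,0,1]

```text
time_s: 12.57
tcp_pos: [0.5753, 0.2203, 0.0296]
ee_rot: [0.004, 0.707, -0.004, 0.707]
contact_force: [-2.2, -0.7, 3.5]
width: 0.383
```

Contact has begun, because the force went from −2 to +3.5 N. I'll release gently.

step_arm:
  series:
    - [0.2,0,0,0,0.66]
    - [0.2,0,0,0,0.63]
    - [0.2,0,0,0,0.61]
    - [0.2,0,0,0,0.6]
    - [0.2,0,0,0,0.59]
    - [0.2,0,0,0,0.57]
    - [0.2,0,0,0,0.54]
    - [0.2,0,0,0,0.5]
    - [0.2,0,0,0,0.4]
    - [0.2,0,0,0,0.4]
  force: 20

```text
time_s: 13.4
tcp_pos: [0.5752, 0.2203, 0.0292]
ee_rot: [0.004, 0.707, -0.004, 0.707]
contact_force: [-0.6, -0.3, 0.7]
width: 0.602
```

```bash
python3 -c "
from h import *
shift([.5755,.2203,.0298],89.35)
im,d=r.capture('wrist'); save('w8',im)"
```

```text
t 13.4 tcp [0.5752 0.2203 0.0292] yang 89.38 F [-0.63 -0.31  0.68] w 0.6019034243810977
shift mm [-0.6 -0.   0.3] twist 0.0005 q6 -1.2697536786907617
```

View pics/w8.png

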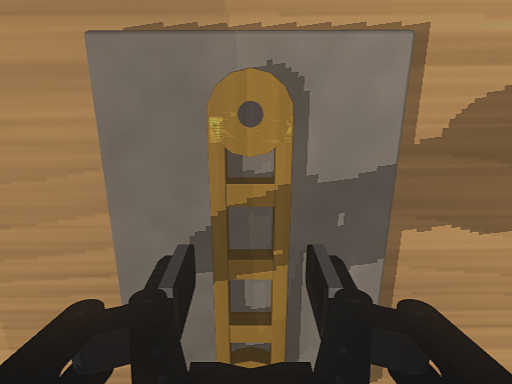

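Both fingers are clear of the brass: its edges are at u≈210–291, with the pads at 190 and 308. I'll retreat straight up and then check.

step_arm:
  series:
    - [-5,0,0,0,0.4]
    - [-20,0,0,0,0.4]
    - [-50,0,0,0,0.4]
    - [-90,0,0,0,0.4]
    - [-130,0,0,0,0.3]
    - [-170,0,0,0,0.2]
    - [-200,0,0,0,0]
    - [-210,0,0,0,0]
    - [-210,0,0,0,0]
    - [-210,0,0,0,0]

```text
time_s: 14.28
tcp_pos: [0.5749, 0.2202, 0.2386]
ee_rot: [0.004, 0.707, -0.004, 0.707]
contact_force: [-0.0, -0.1, -0.8]
width: 0.998
```

step_arm:
  series:
    - [0,0,0,0,0]
    - [0,0,0,0,0]
    - [0,0,0,0,0]

```text
time_s: 14.53
tcp_pos: [0.5748, 0.2202, 0.2376]
ee_rot: [0.004, 0.708, -0.004, 0.706]
contact_force: [0.1, -0.2, 0.4]
width: 1.007
```

```bash
python3 brd.py b4
```

```text
t 14.5333 tcp [0.5748 0.2202 0.2376] yang 89.38 F [ 0.08 -0.22  0.41] w 1.007227816190243
shift mm [197.6   0.5   0.7] twist 0.0014 q6 -1.2697870466693044
wrist 19775 ((577.002685546875, 220.69619750976562), (130.302734375, 199.36062622070312), 89.46588897705078) [[0.4782 0.1566 0.0184]
 [0.5637 0.2206 0.0205]
 [0.6752 0.2849 0.0299]]
wrist brass_center 0.89 3693 0.030738261601156426 ((576.8251953125, 220.94686889648438), (34.008697509765625, 168.5016632080078), 89.45997619628906)
wrist alu_center 0.3 3613 0.03121677613354171 ((577.1117553710938, 220.903076171875), (33.90373611450195, 168.50514221191406), 89.21430206298828)
top 4949 ((576.5751953125, 221.16183471679688), (131.0537872314453, 200.39801025390625), 89.52758026123047) [[0.4771 0.1562 0.0145]
 [0.5659 0.2046 0.0206]
 [0.6755 0.2842 0.0299]]
top brass_center 0.79 849 0.030261177760354165 ((576.0996704101562, 221.29977416992188), (34.80556106567383, 168.1499481201172), 89.35853576660156)
top copper_center 0.6 908 0.013803834729628393 ((616.4476928710938, -243.78671264648438), (148.33053588867188, 36.722328186035156), 66.3917236328125)
top alu_center 0.95 926 0.014288977519343687 ((514.1436767578125, -198.22897338867188), (148.5778045654297, 34.43876266479492), 65.20968627929688)
```

View pics/wristb4.png

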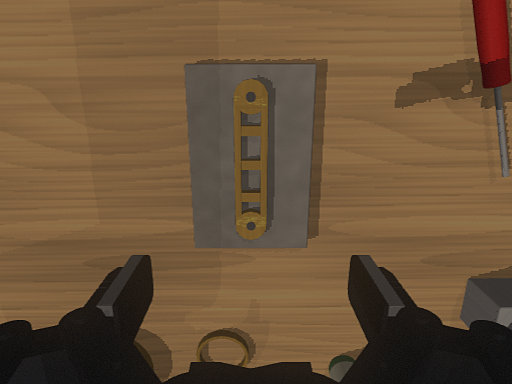

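View pics/sceneb4.png

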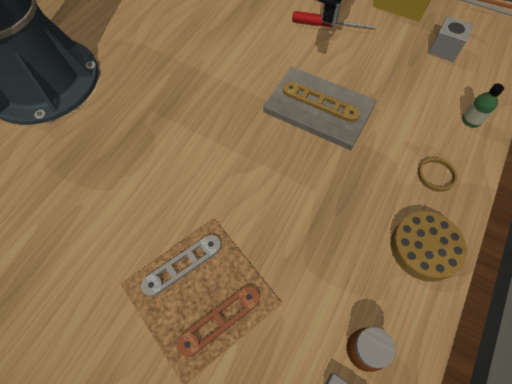

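The brass lies flat in the middle of the board, about u 250, v 160 in the wrist view. Its centre is within 0.5 mm of the board's and its angle within 0.2°. Its top is at z = 0.030, which is the 20 mm board plus 10 mm of brass. The lower castings are still in place.

```bash
python3 -c "
from h import *
print(r.job_done())"
```

```text
the job is handed in; nothing more can be done
None
```

I lifted the brass casting straight up off the pile, carried it to the soldering board, lowered it until the force showed light contact, then let go slowly and backed away. I handed the job in at about 15 s of the 40 s allowed.

**Brass casting:** The last wrist and top pictures put its centre within about 0.5 mm of the board's centre and its long axis within about 0.2° of the board's. Its top was at about 30 mm, as it should be when lying flat on the 20 mm board.

**Lower castings:** Before and after positions in the top camera agree to about 1 mm and 0.5°, which is within measurement noise.

**Forces:** The highest wrist force I read was about 6 N, far below the limit.

**Checks that disagreed:**
- One wrist measurement during the approach was about 2–3 mm off because the arm was still settling, so I didn't use it.
- In the last wrist picture, the network also labelled the brass as aluminium with low confidence (0.3). The picture shows this was wrong.
- Early in the approach I overshot the pile by about 70 mm, high above it, and corrected it without touching anything.

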